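# Rack the dipping tools and zero the piece counter

### The arm

A 6-joint arm with a two-finger parallel gripper is mounted at the origin on the work surface; the furniture and walls round the work are solid. World frame = base frame: x ahead of the robot, y to its left, z up, the work surface at z = 0. Lengths are in m, angles in rad, forces in N, time in s.
With the tool pointing down it reaches from about 0.35 to 0.975 m from the base axis. Payload 4.9 kg.
Tool frame: the origin (TCP) lies at the very end of the fingers, on their centre line; the grasp point (between the pads) lies 19 mm behind it (manip.grasp_offset is the distance from the TCP to the grasp point, in m); z points along the fingers, y is the line along which they close (so a half turn about z gives the same grasp; the last joint's range is limited). The gripper opens to 85 mm and grips with 20 to 120 N. Pads are 22 mm wide; open, the fingers measure 114 mm over their backs; the gripper's body (76 mm by 85 mm) begins 54 mm behind the grasp point. The pads swing forward as they close: fully open they stand 13 mm farther back than shut.
Start: joints at [1.198, 0.053, 1.613, -0, 1.476, -0.119], TCP at [0.157, 0.605, 0.231] pointing down, gripper open.
Joint ranges: [-3.01, 3.01], [-1.01, 2.22], [0.06, 2.58], [-1.02, 4.17], [0.09, 2.62], [-3.14, 3.14]. Speed limits (rad/s): [2.57, 2.57, 3.14, 3.14, 3.14, 3.14].

### API

Orientations are given as a unit quaternion [w, x, y, z].
In Python, from plant import manip, eyes, job_done, models gives the robot as it stands.
- The arm moves only by the tool servo_tool, never from a script. Its argument "motion" is one flat list of numbers, 5 for each row, row after row: the opening, from -1 (shut) to 1 (fully open), then the shift along the tool's x, y, z normalised to -1 to 1, where 1 is 120 mm, then the turn about the tool's z normalised to -1 to 1, where 1 is 45 degrees. A call has 1 to 5 rows; each row is the pose to reach, as a shift and turn from the pose commanded when the call began, along the tool's axes at that moment; what a row does not reach only later rows make up. A row lasts 1/8 s, in which the tool goes at most 62.5 mm and 10.7 degrees, less where a joint would pass 70% of its speed; a pose out of reach is approached as far as the arm can. A call with a number of a shift or a turn outside -1 to 1 is refused whole. A call with a gripper value outside its range is refused whole. The fingers move at their own pace and stop on an object; the grip force is fixed at half the most. Time passes only in rows, so rows that repeat a pose let the fingers close. It gives the time, the measured TCP pose, the force, the opening and the grip force at its end, in the units of the state.
- manip.state(): the state, without advancing time (a new reading comes with each control period).
- eyes.grab_frame(name): name is "side" or "top" or "wrist"; returns (picture, depth): 480x640x3 uint8, red, green, blue; 480x640 float32, m along the optical axis (not along the pixel's ray), 0 where there is no reading.
- eyes.camera_params(name): a dict with "fov_y" (degrees; the focal length in pixels is half the picture's height over the tangent of half this angle, whatever the lens; pixels are square), "cx", "cy" (the principal point, pixels), "pose" (4x4, takes a point from camera to world coordinates); the wrist camera has in their place "T_tool_cam" (4x4, takes a point from camera to tool coordinates, whose origin is the TCP and whose axes are the flange's). Camera axes: x right, y up, looking along -z (the intrinsics and any distortion apply to the point x, -y, -z); pixel columns grow to the right and rows downward; lengths in m; the calibration is good to about 2 mm. A picture is of the moment at which its call begins: read the wrist's pose just before it. camera_params takes no time and is no camera call.
- job_done(): hands the job in; it is judged then, once.
Trained networks look in the newest picture that a camera, given by its name, has taken for a name from the list of things; names that differ only in an ending like _2 or _b are one class to them, and where a whole thing is asked for, a point or a joint stands for the part that bears it (a point fixed in the world has none). Each returns a list of dicts, best first, with "p" (0 to 1); they miss things now and then, are a little off and sometimes report something else, mostly with a low value. They report only what shows in the picture. A call takes as long as a camera call.
- models.regions_of(camera, label): "mask" (480x640 bool, what is visible of it) and "pixel" ([column, row] in pixels, amid what is visible of it).
The state is a dict: "time": time; "joint_pos": joint angles; "joint_vel": joint speeds; "joint_efforts": joint torques, N m; "tool_pos": TCP position; "tool_rot": TCP orientation; "contact_force": force on the tool from outside, world axes, zero at the start; "ft_torque": the same for the moment, N m; "gripper_width": opening from 0.0 (shut) to 1.0 (fully open); "grasp_force": force on a finger pad.
Only numpy, scipy, OpenCV 4.12 (cv2) and the standard library are available. Lean on these libraries where they do the work, as an engineer would, in place of code of your own. Each camera call takes 0.05 s, during which the arm holds its last target. There are 200 camera calls.

### The job

The dipping shift is over: snap every chocolate dipping tool that lies about on the worktop into a place of its own in the spring-clip rack, its handle pressed fully home in both clips and midway along them, its wire head over the drip tray. Also turn the knob of the rack's piece counter back (anticlockwise seen from above) to its zero stop; leave the other things on the worktop where they are.

Things in the scene. Friction and masses are not known exactly. Their poses are not given: they have to be found in the camera images.
- fork_1: Dipping tool, 161 mm long, 60 g, head: two straight parallel tines, of bright wire. Round wooden handle 16 mm thick, 92 mm long, plus a 16 mm square brass collar at each end (no rolling), to 54 mm either way from the origin. Origin: middle of the handle, on its axis (8 mm up when lying on the worktop). Own x along the handle, head at -x. May be absent.
- fork_2: Dipping tool, 161 mm long, 60 g, head: three straight parallel tines, of bright wire. Round wooden handle 16 mm thick, 92 mm long, plus a 16 mm square brass collar at each end (no rolling), to 54 mm either way from the origin. Origin: middle of the handle, on its axis (8 mm up when lying on the worktop). Own x along the handle, head at -x. May be absent.
- fork_3: Dipping tool, 161 mm long, 60 g, head: a single round wire ring, of bright wire. Round wooden handle 16 mm thick, 92 mm long, plus a 16 mm square brass collar at each end (no rolling), to 54 mm either way from the origin. Origin: middle of the handle, on its axis (8 mm up when lying on the worktop). Own x along the handle, head at -x. May be absent.
- fork_4: Dipping tool, 161 mm long, 60 g, head: a round wire ring with a smaller ring and a bar inside it, of bright wire. Round wooden handle 16 mm thick, 92 mm long, plus a 16 mm square brass collar at each end (no rolling), to 54 mm either way from the origin. Origin: middle of the handle, on its axis (8 mm up when lying on the worktop). Own x along the handle, head at -x. May be absent.
- fork_1_head (a point): The middle of the 30 mm long, 26 mm wide wire head of fork_1, on the tool's axis, 92 mm from the middle of the handle; a 6 mm rod joins it to the handle.
- fork_2_head (a point): The middle of the 30 mm long, 26 mm wide wire head of fork_2, on the tool's axis, 92 mm from the middle of the handle; a 6 mm rod joins it to the handle.
- fork_3_head (a point): The middle of the 30 mm long, 26 mm wide wire head of fork_3, on the tool's axis, 92 mm from the middle of the handle; a 6 mm rod joins it to the handle.
- fork_4_head (a point): The middle of the 30 mm long, 26 mm wide wire head of fork_4, on the tool's axis, 92 mm from the middle of the handle; a 6 mm rod joins it to the handle.
- rack: Tool rack: a fixed dark wooden board 130 (x) by 300 (y) by 12 mm; origin in the middle of its underside. A row along y of four places, each of two upright steel spring clips that open upwards; at its -y end a piece counter with a knob. Along its -x edge (x -65 to -120 mm; the robot's side at yaw 0) a steel drip tray, rim 12 mm high, over which the heads belong.
- slot_1 (a point): Place 1 of the rack from its +y end, 52 mm apart: point on a seated handle's axis, midway between its two clips, 40 mm above the worktop. The handle lies along the rack's x. Clips stand 28 mm either side along x, with 44 mm of handle free between them to grip. A clip is two sprung jaws, 31 mm wide over all, 60 mm high, lips 7.5 mm above the seated axis with an 11 mm gap.
- slot_2 (a point): Place 2 of the rack from its +y end, 52 mm apart: point on a seated handle's axis, midway between its two clips, 40 mm above the worktop. The handle lies along the rack's x. Clips stand 28 mm either side along x, with 44 mm of handle free between them to grip. A handle pressed straight down snaps in at about 10 to 15 N for both clips and rests on seat blocks 8 mm below this point.
- slot_3 (a point): Place 3 of the rack from its +y end, 52 mm apart: point on a seated handle's axis, midway between its two clips, 40 mm above the worktop. The handle lies along the rack's x. Clips stand 28 mm either side along x, with 44 mm of handle free between them to grip. A handle that only lies in the flared tops of the clips is about 15 mm too high.
- slot_4 (a point): Place 4 of the rack from its +y end, 52 mm apart: point on a seated handle's axis, midway between its two clips, 40 mm above the worktop. The handle lies along the rack's x. Clips stand 28 mm either side along x, with 44 mm of handle free between them to grip. Below a seated handle there are 20 mm of free height to the board.
- counter_knob (a joint): Angle of the counter's knob (rad): 0 at the zero stop, growing as the knob turns clockwise seen from above (limit 5.8). To reset it, turn it anticlockwise seen from above until it stops. It stays where it is left; friction about 0.04 N m.
- knob_grip (a point): On the knob's upright axis, 52.5 mm above the worktop, turning with it. Its bar grip is 44 mm long along this x, 14 mm thick along y, 39 to 63 mm above the worktop, with a pointer nose at -x on a 42 mm disc; at zero the pointer aims along the rack's -x, at the long tick by the stop pin. 115 mm from the board's middle towards -y, on a black housing 84 x 64 mm, top 32 mm up.
- glass_jar: Bystander: a glass jar with a pale lid, 57 mm across, 80 mm high. Origin under its middle.

How it is judged:
By the outcome, as a careful person would: the job done as asked, in the order asked, and still so for the second after the job is handed in, with the robot touching nothing.
Of fork_1, fork_2, fork_3, fork_4 only 3 to 4 are there at a start; the rules pass over those that are not, and their reading is None.
At some moment in a run one of fork_1, fork_2, fork_3, fork_4 may be knocked a few centimetres aside while the robot is not near it.
Once in a run the grip may slacken for a moment while it holds something.
It also fails if it takes over 210 s, if anything falls off the work surface, if the arm or the gripper's body presses on something with over 40 N, if the wrist force passes 120 N, or if a joint passes its speed limit or range.

## Working session

There is one attempt and no reset: what is moved stays moved. The work goes in short steps, Python scripts to look and compute and a tool call to move; the robot and the scene stay as the last step left them, time stands still between calls to the robot, and variables do not carry over. Pictures are saved under pics/ and viewed, at most 14 in all, crops included, and the job is handed in when it is done.

Besides the shell and the picture viewer there is one more tool, called after "Request:" in YAML: its name, and indented under it one key for each argument. servo_tool: Moves the arm, as the interface text tells. Its arguments: {"type":"object","properties":{"motion":{"type":"array","items":{"type":"number","minimum":-1,"maximum":1}}},"required":["motion"]}

```bash
mkdir -p pics; cat > h.py <<'E'
import numpy as np, cv2
from plant import manip, eyes, job_done, models
from scipy.spatial.transform import Rotation as R
def q2R(q): return R.from_quat([q[1],q[2],q[3],q[0]]).as_matrix()
def grab(name):
    s=manip.state(); im,d=eyes.grab_frame(name); p=eyes.camera_params(name)
    if name=="wrist":
        T=np.eye(4);T[:3,:3]=q2R(s["tool_rot"]);T[:3,3]=s["tool_pos"];P=T@np.array(p["T_tool_cam"])
    else: P=np.array(p["pose"])
    return im,d,p,P
def save(im,f): cv2.imwrite("pics/"+f,cv2.cvtColor(im,cv2.COLOR_RGB2BGR))
def cloud(d,p,P):
    f=240/np.tan(np.radians(p["fov_y"])/2)
    v,u=np.mgrid[0:480,0:640]
    c=np.stack([(u-p["cx"])/f*d,-(v-p["cy"])/f*d,-d],-1)
    return c@P[:3,:3].T+P[:3,3]
E
python3 - <<'E'
from h import *
for n in("top","side"):
    im,d,p,P=grab(n);save(im,n+"0.png");print(n,{k:v for k,v in p.items() if k!="pose"},P.round(3).tolist())
    C=cloud(d,p,P)
    for l in("fork_1","rack","counter_knob","glass_jar"):
        for r in models.regions_of(n,l):
            m=r["mask"]&(d>0);pts=C[m]
            if len(pts)<5: continue
            print(l,round(r["p"],2),np.round(r["pixel"]),m.sum(),np.median(pts,0).round(3),pts.min(0).round(3),pts.max(0).round(3))
print(manip.state(),manip.grasp_offset); print(eyes.camera_params("wrist"))
E
```

```text
top {'fov_y': 43.55484354659579, 'cx': 321.0529981440493, 'cy': 232.2542802902611} [[0.08, 0.92, -0.384, -0.086], [-0.997, 0.074, -0.03, -0.038], [0.0, 0.385, 0.923, 1.418], [0.0, 0.0, 0.0, 1.0]]
fork_1 0.67 [298. 250.] 286 [0.449 0.06  0.013] [ 0.386  0.045 -0.005] [0.518 0.074 0.024]
fork_1 0.66 [264. 249.] 352 [0.442 0.142 0.013] [ 0.366  0.127 -0.005] [0.531 0.154 0.025]
fork_1 0.61 [234. 251.] 346 [0.43  0.221 0.013] [ 0.348  0.206 -0.006] [0.504 0.244 0.025]
rack 0.91 [401. 259.] 7995 [ 0.446 -0.196  0.011] [ 0.325 -0.363 -0.009] [ 0.566 -0.04   0.069]
counter_knob 0.57 [452. 236.] 247 [ 0.49  -0.312  0.043] [ 0.472 -0.335  0.026] [ 0.523 -0.292  0.069]
glass_jar 0.9 [237. 190.] 646 [0.577 0.23  0.073] [ 0.558  0.204 -0.009] [0.632 0.276 0.088]
side {'fov_y': 49.32875497709406, 'cx': 320.1666645505824, 'cy': 236.0383602952656} [[0.977, 0.135, -0.166, 0.291], [-0.213, 0.535, -0.817, -0.838], [-0.022, 0.834, 0.552, 0.626], [0.0, 0.0, 0.0, 1.0]]
fork_1 0.8 [292. 208.] 355 [0.439 0.216 0.009] [ 0.348  0.203 -0.004] [0.505 0.255 0.017]
fork_1 0.61 [307. 221.] 425 [0.456 0.137 0.01 ]
[... 820 characters left out ...]
ray([ 7.24123128e-06,  1.26546315e-01,  9.91960700e-01, -1.45719231e-05]), 'contact_force': array([ 0.20402725, -0.45394692,  0.10907537]), 'ft_torque': array([-0.024123  , -0.04058974, -0.00241977]), 'grasp_force': 0.0, 'gripper_width': 1.0015372255973334} 0.0187
{'fov_y': 60.97142469752401, 'cx': 321.96649287148074, 'cy': 244.2352636114802, 'T_tool_cam': array([[ 8.12710379e-05,  9.63846792e-01,  2.66457041e-01,
         6.67105601e-02],
       [ 9.99999989e-01, -1.12211338e-04,  1.00892441e-04,
         1.06785806e-04],
       [ 1.27144357e-04,  2.66457029e-01, -9.63846790e-01,
        -1.43631080e-01],
       [ 0.00000000e+00,  0.00000000e+00,  0.00000000e+00,
         1.00000000e+00]])}
```

View pics/top0.png

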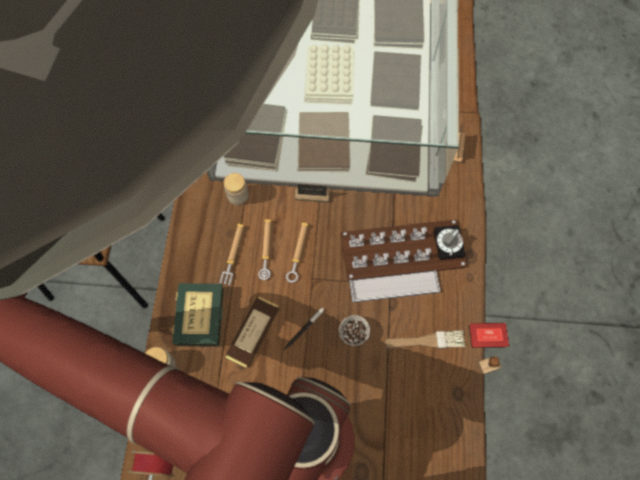

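View pics/side0.png

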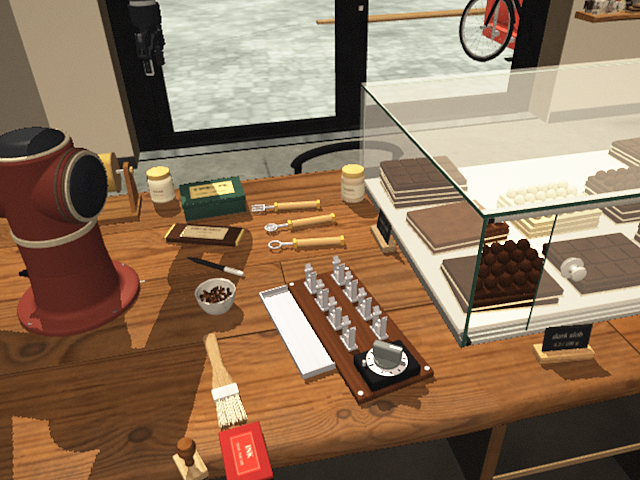

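The top view shows three tools (three-tine fork at about (233,250), double ring at (265,250), single ring at (298,250)). The rack is at (400,255) with its knob at (451,240), and the jar is at (236,188). The side view shows the same three tools and no fourth.

```bash
cat >> h.py <<'E'
from scipy.optimize import least_squares
from scipy.spatial import cKDTree
def forks(n,C,d):
    out=[]
    for r in models.regions_of(n,"fork_1"):
        if r["p"]<0.4: continue
        m=r["mask"]&(d>0); q=C[m]; q=q[(q[:,2]>-.01)]
        if len(q)<100: continue
        c=np.median(q[:,:2],0); a=np.linalg.svd(q[:,:2]-c,full_matrices=False)[2][0]; a=a*np.sign(a[0])
        h=q[q[:,2]>np.percentile(q[:,2],98)-.007]   # upper part ~ handle
        t=(q[:,:2]-c)@a; lo,hi=np.percentile(t,[.5,99.5])
        o=c+a*(hi-.054); w=(q[:,:2]-c)@[-a[1],a[0]]; s=(t>hi-.1); o=o+np.median(w[s])*np.array([-a[1],a[0]])
        out.append((round(r["p"],2),o.round(4),round(float(np.degrees(np.arctan2(a[1],a[0]))),1),round(hi-lo,3)))
    return out
def rack(pts,guess):
    # pts: clip-top points (xy); 8 clips 31mm wide in y; fit grid
    g=np.array([[sx*.028,y] for y in(.078,.026,-.026,-.078) for sx in(-1,1)])
    return g
def show_state():
    s=manip.state(); Rm=q2R(s["tool_rot"]); print("t",s["time"],"tcp",s["tool_pos"].round(4),"x",Rm[:,0].round(3),"y",Rm[:,1].round(3),"j",s["joint_pos"].round(2),"w",round(s["gripper_width"],3))
def delta(target,yaw):
    """shift in tool axes (units of 120mm) & turn (units 45deg) so tool y-axis is at world heading yaw(deg)"""
    s=manip.state(); Rm=q2R(s["tool_rot"]); v=Rm.T@(np.array(target)-s["tool_pos"])
    h=np.degrees(np.arctan2(Rm[1,1],Rm[0,1])); e=(h-yaw+90)%180-90
    return (v/.12).round(3),round(e/45,3)
E
python3 - <<'E'
from h import *
for n in("top","side"):
    im,d,p,P=grab(n);C=cloud(d,p,P)
    for f in forks(n,C,d): print(n,f)
    r=models.regions_of(n,"rack")[0]; k=models.regions_of(n,"counter_knob")[0]["mask"]
    m=r["mask"]&(d>0)&~cv2.dilate(k.astype(np.uint8),np.ones((7,7))).astype(bool)
    q=C[m]; top=q[(q[:,2]>.04)&(q[:,2]<.075)]
    print(n,"tops",len(top),top[:,:2].mean(0).round(4))
    nn,lab,st,ce=cv2.connectedComponentsWithStats((m&(C[...,2]>.035)).astype(np.uint8))
    for i in range(1,nn):
        if st[i,4]>10: print(st[i,4],C[lab==i].mean(0).round(4))
    b=q[abs(q[:,2]-.012)<.006][:,:2].astype(np.float32)
    print("board rect (incl tray)",cv2.minAreaRect(b))
E
```

```text
top (0.88, array([0.4651, 0.1427]), 3.5, np.float64(0.154))
top (0.74, array([0.4663, 0.0572]), -7.5, np.float64(0.158))
top (0.56, array([0.4585, 0.2177]), -7.4, np.float64(0.166))
top tops 395 [ 0.4625 -0.1676]
29 [ 0.5086 -0.2461  0.0504]
26 [ 0.5033 -0.2258  0.0485]
25 [ 0.4941 -0.174   0.0503]
27 [ 0.4969 -0.1945  0.0524]
27 [ 0.4836 -0.1236  0.0492]
25 [ 0.4874 -0.1436  0.0519]
23 [ 0.4771 -0.093   0.0522]
22 [ 0.4727 -0.0737  0.0504]
28 [ 0.4533 -0.2565  0.0519]
28 [ 0.4428 -0.2059  0.0505]
25 [ 0.4485 -0.2359  0.0504]
27 [ 0.4331 -0.1551  0.0516]
24 [ 0.4383 -0.1853  0.0521]
26 [ 0.4287 -0.1345  0.0514]
23 [ 0.4173 -0.0838  0.0517]
28 [ 0.4222 -0.104   0.0514]
board rect (incl tray) ((0.4437181055545807, -0.20637257397174835), (0.18696802854537964, 0.3004683256149292), 11.303237915039062)
side (0.85, array([0.4677, 0.0526]), -9.9, np.float64(0.157))
side (0.78, array([0.4513, 0.2141]), -10.4, np.float64(0.16))
side (0.55, array([0.4671, 0.137 ]), 0.2, np.float64(0.153))
side tops 972 [ 0.4653 -0.1716]
268 [ 0.4823 -0.1103  0.0476]
268 [ 0.4276 -0.1231  0.0476]
144 [ 0.497  -0.186   0.0479]
81 [ 0.4404 -0.1866  0.0488]
74 [ 0.4444 -0.2088  0.0465]
85 [ 0.5054 -0.2264  0.0489]
89 [ 0.4508 -0.2376  0.0487]
74 [ 0.5097 -0.2487  0.0467]
79 [ 0.4547 -0.26    0.0465]
13 [ 0.4586 -0.3161  0.0378]
board rect (incl tray) ((0.4454544186592102, -0.2071312516927719), (0.18570488691329956, 0.3021531105041504), 11.55198860168457)
```

Request:
servo_tool:
  motion: [1, -0.44, -0.48, -0.02, 0, 1, -0.88, -0.97, -0.04, 0, 1, -0.88, -0.97, -0.04, 0]

```text
time: 1.27
tool_pos: [0.2308, 0.4638, 0.2362]
tool_rot: [0.0, 0.127, 0.992, 0.0]
contact_force: [0.3, -0.1, 0.3]
gripper_width: 1.001
grasp_force: 0.0
```

Request:
servo_tool:
  motion: [1, -0.44, -0.48, -0.02, 0, 1, -0.88, -0.97, -0.04, 0, 1, -0.88, -0.97, -0.04, 0]

```text
time: 1.65
tool_pos: [0.3038, 0.3245, 0.2412]
tool_rot: [0.001, 0.128, 0.992, 0.0]
contact_force: [0.1, 1.1, 0.5]
gripper_width: 0.995
grasp_force: 0.0
```

Request:
servo_tool:
  motion: [1, -0.44, -0.48, -0.02, 0, 1, -0.88, -0.97, -0.04, 0, 1, -0.88, -0.97, -0.04, 0]

```text
time: 2.02
tool_pos: [0.3768, 0.1851, 0.2461]
tool_rot: [0.001, 0.128, 0.992, 0.0]
contact_force: [0.8, 0.6, -0.3]
gripper_width: 1.001
grasp_force: 0.0
```

Request:
servo_tool:
  motion: [1, -0.44, -0.48, -0.02, -0.16, 1, -0.88, -0.97, -0.04, -0.32, 1, -0.88, -0.97, -0.04, -0.32, 1, -0.88, -0.97, -0.04, -0.32]

```text
time: 2.52
tool_pos: [0.4495, 0.0465, 0.2506]
tool_rot: [-0.0, 0.003, 1.0, -0.0]
contact_force: [-0.4, 0.4, -0.1]
gripper_width: 0.994
grasp_force: 0.0
```

```bash
cat > look.py <<'E'
from h import *
import sys
show_state()
im,d,p,P=grab("wrist");save(im,sys.argv[1]);C=cloud(d,p,P)
for f in forks("wrist",C,d): print(f)
r=models.regions_of("wrist","rack")
if r:
    m=(C[...,2]>.035)&(C[...,2]<.08)&(d>0)&r[0]["mask"]
    nn,lab,st,ce=cv2.connectedComponentsWithStats(m.astype(np.uint8))
    for i in range(1,nn):
        if st[i,4]>30: q=C[lab==i]; print(st[i,4],q.mean(0).round(4),q.min(0).round(3),q.max(0).round(3))
E
python3 look.py w1.png
```

```text
t 2.525 tcp [0.4495 0.0465 0.2506] x [-1.     0.006  0.   ] y [ 0.006  1.    -0.   ] j [-0.06 -0.39  1.97 -0.    1.56 -1.63] w 0.994
(0.94, array([0.4772, 0.1416]), 2.1, np.float64(0.164))
(0.91, array([0.468 , 0.0569]), -8.7, np.float64(0.156))
(0.89, array([0.4511, 0.2166]), -7.8, np.float64(0.158))
245 [ 0.4212 -0.0829  0.0502] [ 0.414 -0.09   0.035] [ 0.43  -0.078  0.061]
278 [ 0.4256 -0.104   0.0537] [ 0.418 -0.11   0.035] [ 0.434 -0.099  0.06 ]
269 [ 0.4315 -0.1335  0.0493] [ 0.424 -0.14   0.035] [ 0.441 -0.129  0.061]
316 [ 0.4358 -0.1549  0.0526] [ 0.427 -0.161  0.035] [ 0.444 -0.149  0.061]
298 [ 0.4417 -0.1841  0.0486] [ 0.434 -0.191  0.035] [ 0.451 -0.18   0.061]
358 [ 0.4461 -0.2059  0.0517] [ 0.438 -0.212  0.035] [ 0.454 -0.2    0.061]
107 [ 0.4523 -0.2341  0.0409] [ 0.447 -0.236  0.035] [ 0.457 -0.232  0.049]
221 [ 0.4755 -0.072   0.0502] [ 0.469 -0.079  0.036] [ 0.484 -0.068  0.062]
244 [ 0.4801 -0.0931  0.0538] [ 0.472 -0.099  0.047] [ 0.488 -0.088  0.061]
251 [ 0.4858 -0.1226  0.0489] [ 0.479 -0.13   0.035] [ 0.495 -0.118  0.062]
291 [ 0.4904 -0.144   0.0524] [ 0.482 -0.15   0.035] [ 0.499 -0.138  0.06 ]
270 [ 0.4961 -0.1731  0.0485] [ 0.489 -0.18   0.035] [ 0.505 -0.169  0.061]
326 [ 0.5007 -0.1949  0.0515] [ 0.492 -0.202  0.035] [ 0.509 -0.189  0.061]
300 [ 0.5063 -0.2238  0.0481] [ 0.499 -0.233  0.035] [ 0.515 -0.22   0.061]
133 [ 0.5121 -0.2443  0.0451] [ 0.504 -0.25   0.035] [ 0.519 -0.24   0.053]
```

View pics/w1.png

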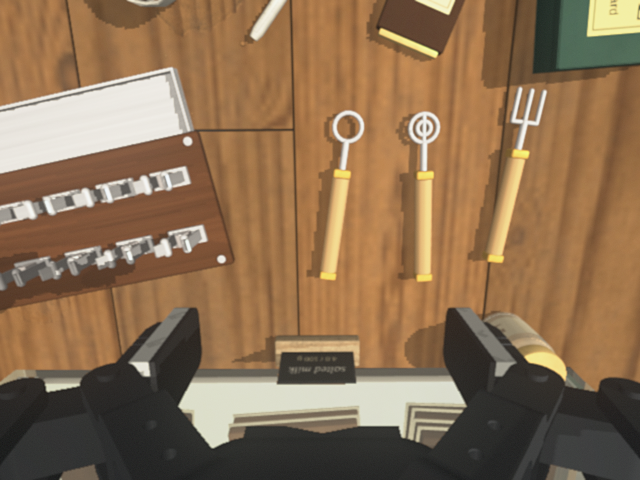

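Request:
servo_tool:
  motion: [0, -0.08, 0.05, 0.5, 0.1, 0, -0.154, 0.087, 1, 0.187, 0, -0.154, 0.087, 1, 0.187, 0, -0.154, 0.087, 1, 0.187]

```text
time: 3.18
tool_pos: [0.4682, 0.0593, 0.1325]
tool_rot: [0.001, 0.073, 0.997, 0.0]
contact_force: [0.5, -0.3, -0.1]
gripper_width: 0.497
grasp_force: 0.0
```

```bash
python3 - <<'E'
from h import *
show_state()
im,d,p,P=grab("wrist");C=cloud(d,p,P)
save(im,"w2.png")
for f in forks("wrist",C,d):
    print(f, delta([*f[1],.002],f[2]+90))
E
```

```text
t 3.175 tcp [0.4682 0.0593 0.1325] x [-0.989  0.147 -0.002] y [0.147 0.989 0.   ] j [-0.03 -0.25  2.06 -0.    1.33 -1.46] w 0.497
(0.88, array([0.4706, 0.141 ]), 2.2, np.float64(0.157)) (array([0.097, 0.678, 1.1  ]), np.float64(-0.238))
(0.75, array([0.4514, 0.216 ]), -7.9, np.float64(0.154)) (array([0.347, 1.272, 1.099]), np.float64(-0.013))
(0.65, array([0.4687, 0.0576]), -7.8, np.float64(0.158)) (array([ 0.01 , -0.012,  1.1  ]), np.float64(-0.015))
```

View pics/w2.png

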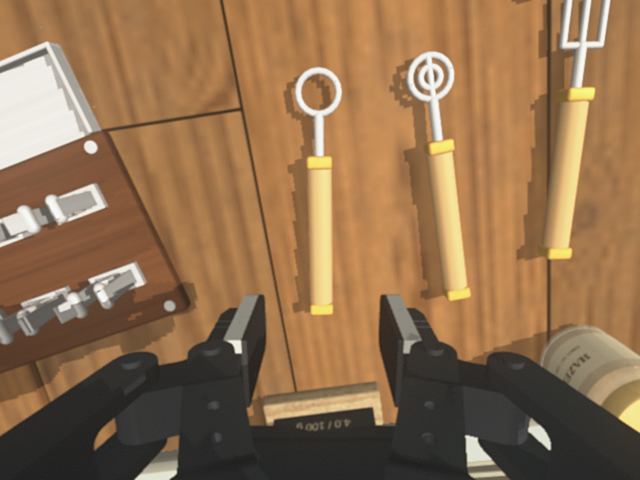

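The single-ring tool at (320,235) lies centred between the fingers, so I'm descending and gripping.

Request:
servo_tool:
  motion: [0, 0.01, -0.01, 0.5, 0, 0, 0.01, -0.01, 0.9, 0, 0, 0.01, -0.01, 1, 0, 0, 0.01, -0.01, 1, 0]

```text
time: 3.78
tool_pos: [0.4673, 0.0575, 0.0121]
tool_rot: [0.001, 0.075, 0.997, 0.0]
contact_force: [-0.6, 0.1, -0.0]
gripper_width: 0.497
grasp_force: 0.0
```

Request:
servo_tool:
  motion: [0, 0, 0, 0.09, 0, -1, 0, 0, 0.09, 0, -1, 0, 0, 0.09, 0, -1, 0, 0, 0.09, 0, -1, 0, 0, 0.09, 0]

```text
time: 4.4
tool_pos: [0.4669, 0.0576, 0.0008]
tool_rot: [0.001, 0.075, 0.997, 0.0]
contact_force: [-1.2, -0.9, 6.2]
gripper_width: 0.156
grasp_force: 58.9
```

Request:
servo_tool:
  motion: [-1, 0, 0, -0.4, 0, -1, 0, 0, -0.8, 0, -1, 0, 0, -0.8, 0]

```text
time: 4.78
tool_pos: [0.4694, 0.0575, 0.1003]
tool_rot: [0.005, 0.075, 0.997, 0.0]
contact_force: [0.3, 0.3, 0.2]
gripper_width: 0.157
grasp_force: 58.7
```

```bash
cat > hold.py <<'E'
# how does the held handle sit: cloud in tool frame near fingers; then deltas to slot
from h import *
import sys
show_state()
im,d,p,P=grab("wrist");C=cloud(d,p,P)
if len(sys.argv)>2: save(im,sys.argv[2])
S={1:(.4505,-.0888),2:(.461,-.1393),3:(.4710,-.1905),4:(.4815,-.241)}
s=manip.state();Rm=q2R(s["tool_rot"])
for r in models.regions_of("wrist","fork_1")[:4]:
    q=C[r["mask"]&(d>0)]; t=(q-s["tool_pos"])@Rm
    if len(t)<100 or t[:,2].mean()<-.03 or t[:,2].mean()>.02: continue
    k=abs(t[:,1])<.02; t=t[k]
    a=np.polyfit(t[:,0],t[:,1],1)
    print("held",round(r["p"],2),"x",np.percentile(t[:,0],[.5,99.5]).round(4),"y at0, slope deg",a[1].round(4),np.degrees(a[0]).round(1),"z pct",np.percentile(t[:,2],[5,50,95]).round(4))
print("slot",delta([*S[int(sys.argv[1])],.10],101.4),"from z .10")
E
python3 hold.py 3 w3.png
```

```text
t 4.775 tcp [0.4694 0.0575 0.1003] x [-0.989  0.149 -0.009] y [0.149 0.989 0.001] j [-0.04 -0.21  2.09  0.    1.25 -1.46] w 0.157
held 0.81 x [-0.0426  0.1007] y at0, slope deg 0.0 -0.4 z pct [-0.0194 -0.0168 -0.0113]
slot (array([-0.349, -2.038, -0.036]), np.float64(-0.444)) from z .10
```

View pics/w3.png

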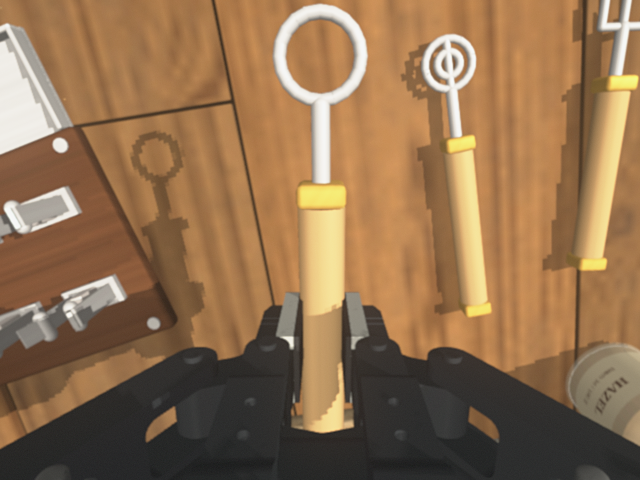

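Request:
servo_tool:
  motion: [-1, -0.06, -0.35, 0, 0, -1, -0.12, -0.7, 0, 0, -1, -0.12, -0.7, 0, 0]

```text
time: 5.25
tool_pos: [0.4663, -0.0291, 0.0935]
tool_rot: [-0.002, 0.077, 0.997, 0.0]
contact_force: [0.6, 1.0, -0.9]
gripper_width: 0.154
grasp_force: 58.9
```

Request:
servo_tool:
  motion: [-1, -0.06, -0.35, 0, 0, -1, -0.12, -0.7, 0, 0, -1, -0.12, -0.7, 0, 0]

```text
time: 5.62
tool_pos: [0.4687, -0.1136, 0.0942]
tool_rot: [-0.001, 0.076, 0.997, 0.001]
contact_force: [-0.3, -0.7, -0.4]
gripper_width: 0.157
grasp_force: 59.0
```

Request:
servo_tool:
  motion: [-1, -0.06, -0.32, 0, -0.2, -1, -0.11, -0.64, 0, -0.444, -1, -0.11, -0.64, 0, -0.444, -1, -0.11, -0.64, 0, -0.444]

```text
time: 6.12
tool_pos: [0.4706, -0.1889, 0.0946]
tool_rot: [-0.001, -0.099, 0.995, 0.001]
contact_force: [0.2, -0.6, -0.6]
gripper_width: 0.16
grasp_force: 59.0
```

```bash
cat >> hold.py <<'E'
f=240/np.tan(np.radians(p["fov_y"])/2)
hsv=cv2.cvtColor(im,cv2.COLOR_RGB2HSV)
T=(C-s["tool_pos"])@Rm
b=(abs(T[...,1])<.006)&(T[...,2]<0)&(T[...,2]>-.03)&(T[...,0]>.02)&(T[...,0]<.08)&(d>0)
for x in np.arange(.036,.066,.002):
    k=b&(abs(T[...,0]-x)<.001)
    if k.sum(): print(round(x,3),hsv[k].mean(0).round(),T[k][:,2].mean().round(4),k.sum())
E
python3 hold.py 3 w4.png
```

```text
t 6.125 tcp [ 0.4706 -0.1889  0.0946] x [-0.98  -0.198  0.001] y [-0.198  0.98   0.002] j [-0.53 -0.1   2.    0.    1.24 -2.3 ] w 0.16
held 0.56 x [-0.0405  0.1019] y at0, slope deg -0.0004 -0.3 z pct [-0.0165 -0.0141 -0.009 ]
slot (array([ 0.001, -0.013, -0.042]), np.float64(0.001)) from z .10
0.036 [ 19. 113. 228.] -0.0153 214
0.038 [ 19. 113. 228.] -0.0152 225
0.04 [ 19. 113. 229.] -0.0152 220
0.042 [ 19. 117. 217.] -0.0152 244
0.044 [ 20. 156. 223.] -0.0158 196
0.046 [ 24. 149. 240.] -0.0161 235
0.048 [ 25. 146. 240.] -0.0161 244
0.05 [ 20. 145. 198.] -0.0135 359
0.052 [ 25.  20. 203.] -0.0105 111
0.054 [ 25.  19. 202.] -0.0105 121
0.056 [ 26.  20. 201.] -0.0104 117
0.058 [ 27.  19. 202.] -0.0104 120
0.06 [ 28.  18. 204.] -0.0104 125
0.062 [ 29.  17. 204.] -0.0104 117
0.064 [ 28.  17. 204.] -0.0105 129
0.066 [ 29.  14. 208.] -0.0104 118
```

View pics/w4.png

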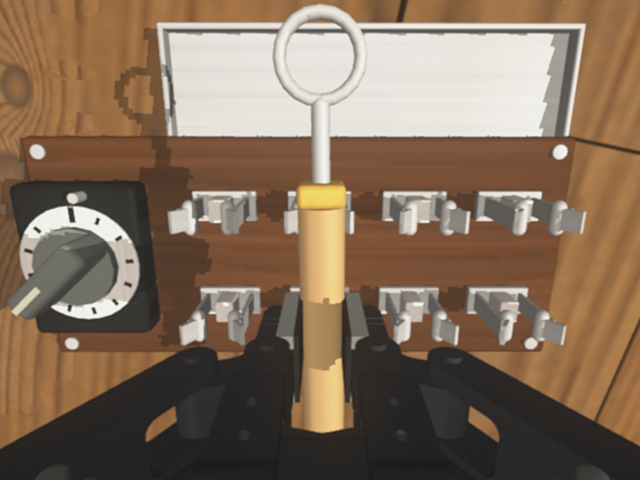

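Slot 3 (jaws at (320,205) and (315,300)) lies right under the held tool. The knob pointer is at lower left, and its zero tick is at (72,212). Now pressing the handle down.

Request:
servo_tool:
  motion: [-1, 0.034, -0.013, 0.2, 0, -1, 0.034, -0.013, 0.3, 0, -1, 0.034, -0.013, 0.38, 0, -1, 0.034, -0.013, 0.46, 0, -1, 0.034, -0.013, 0.53, 0]

```text
time: 6.85
tool_pos: [0.4689, -0.1922, 0.0335]
tool_rot: [0.001, -0.099, 0.995, 0.001]
contact_force: [-0.4, 4.1, -1.1]
gripper_width: 0.159
grasp_force: 58.9
```

Request:
servo_tool:
  motion: [-1, 0, 0, 0.02, 0, -1, 0, 0, 0.04, 0, -1, 0, 0, 0.04, 0]

```text
time: 7.22
tool_pos: [0.4689, -0.1924, 0.0323]
tool_rot: [-0.0, -0.1, 0.995, 0.001]
contact_force: [-12.2, 9.7, 30.7]
gripper_width: 0.16
grasp_force: 62.3
```

Request:
servo_tool:
  motion: [-0.3, 0, 0, 0, 0, -0.3, 0, 0, 0, 0, -0.3, 0, 0, 0, 0]

```text
time: 7.6
tool_pos: [0.4672, -0.1929, 0.0269]
tool_rot: [-0.0, -0.099, 0.995, 0.0]
contact_force: [-0.0, -0.1, 0.3]
gripper_width: 0.347
grasp_force: 0.0
```

Request:
servo_tool:
  motion: [-0.3, 0, 0, -0.3, 0, -0.3, 0, 0, -0.65, 0, -0.3, 0, 0, -0.65, 0]

```text
time: 7.98
tool_pos: [0.4699, -0.1946, 0.1092]
tool_rot: [0.003, -0.099, 0.995, -0.002]
contact_force: [0.9, -0.1, 0.6]
gripper_width: 0.349
grasp_force: 0.0
```

```bash
cat > seat.py <<'E'
from h import *
import sys
show_state()
im,d,p,P=grab("wrist");C=cloud(d,p,P)
if len(sys.argv)>1: save(im,sys.argv[1])
hsv=cv2.cvtColor(im,cv2.COLOR_RGB2HSV)
c,s_=np.cos(np.radians(11.4)),np.sin(np.radians(11.4))
Rr=np.array([[c,-s_],[s_,c]])
for i,S in {1:(.4505,-.0888),2:(.461,-.1393),3:(.4710,-.1905)}.items():
    L=(C[...,:2]-S)@Rr
    h=(abs(L[...,1])<.012)&(abs(L[...,0])<.07)&(d>0)&(C[...,2]>.036)&(C[...,2]<.09)&(hsv[...,1]>80)&(hsv[...,2]>120)
    if h.sum()<150: continue
    for lo,hi in((-.052,-.040),(-.012,.012),(.042,.052)):
        k=h&(L[...,0]>lo)&(L[...,0]<hi)
        if k.sum()>10: print("slot",i,"x",lo,"topz",np.percentile(C[k][:,2],90).round(4),"y",np.median(L[k][:,1]).round(4))
    print("   x extent",np.percentile(L[h][:,0],[.5,99.5]).round(4))
for f in forks("wrist",C,d): print(f,delta([*f[1],.15],f[2]+90))
E
python3 seat.py w5.png
```

```text
t 7.975 tcp [ 0.4699 -0.1946  0.1092] x [-0.98  -0.198 -0.006] y [-0.198  0.98  -0.005] j [-0.54 -0.12  2.   -0.    1.26 -2.31] w 0.349
slot 3 x -0.052 topz 0.0494 y -0.0023
slot 3 x -0.012 topz 0.0491 y -0.0017
slot 3 x 0.042 topz 0.0494 y -0.0018
   x extent [-0.0532  0.0532]
(0.97, array([ 0.47  , -0.1924]), 11.7, np.float64(0.157)) (array([-0.022,  0.001, -0.374]), np.float64(-0.006))
```

View pics/w5.png

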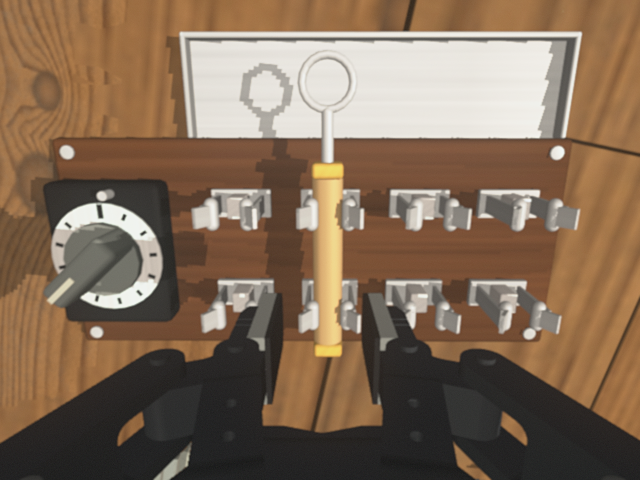

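The single-ring tool at (327,260) is snapped in slot 3. Its top is at about 49 mm and it is centred to within 1 mm. Next is the double-ring tool.

Request:
servo_tool:
  motion: [0, -0.1, 0.45, -0.1, 0, 0, -0.19, 0.92, -0.17, 0, 0, -0.19, 0.92, -0.17, 0]

```text
time: 8.45
tool_pos: [0.4669, -0.0773, 0.1241]
tool_rot: [-0.001, -0.102, 0.995, 0.001]
contact_force: [0.6, -1.1, -0.4]
gripper_width: 0.502
grasp_force: 0.0
```

Request:
servo_tool:
  motion: [0, -0.1, 0.45, 0, 0, 0, -0.19, 0.92, 0, 0, 0, -0.19, 0.92, 0, 0]

```text
time: 8.82
tool_pos: [0.4672, 0.0345, 0.1238]
tool_rot: [-0.002, -0.102, 0.995, 0.0]
contact_force: [0.6, 0.2, 0.6]
gripper_width: 0.498
grasp_force: 0.0
```

Request:
servo_tool:
  motion: [0, -0.1, 0.45, 0, 0.1, 0, -0.18, 0.9, 0, 0.205, 0, -0.18, 0.9, 0, 0.205, 0, -0.18, 0.9, 0, 0.205]

```text
time: 9.32
tool_pos: [0.468, 0.1412, 0.1246]
tool_rot: [-0.001, -0.019, 1.0, -0.001]
contact_force: [-0.4, -0.3, 1.2]
gripper_width: 0.499
grasp_force: 0.0
```

```bash
sed -i 's/2:(.461,-.1393)/2:(.4614,-.1411)/; s/1:(.4505,-.0888)/1:(.4509,-.0906)/' hold.py
python3 - <<'E'
from h import *
show_state()
im,d,p,P=grab("wrist");C=cloud(d,p,P)
for f in forks("wrist",C,d): print(f, delta([*f[1],.002],f[2]+90))
E
```

```text
t 9.325 tcp [0.468  0.1412 0.1246] x [-0.999 -0.038  0.002] y [-0.038  0.999 -0.001] j [ 0.14 -0.19  2.02 -0.    1.31 -1.47] w 0.499
(0.65, array([0.4701, 0.1428]), 2.9, np.float64(0.157)) (array([-0.017,  0.016,  1.025]), np.float64(-0.018))
(0.57, array([0.4513, 0.2174]), -7.5, np.float64(0.157)) (array([0.117, 0.643, 1.025]), np.float64(0.213))
```

Request:
servo_tool:
  motion: [0, -0.03, 0.016, 0.5, 0, 0, -0.03, 0.016, 0.9, 0, 0, -0.03, 0.016, 1, 0, 0, -0.03, 0.016, 1, 0]

```text
time: 9.93
tool_pos: [0.4718, 0.1438, 0.0058]
tool_rot: [-0.0, -0.019, 1.0, -0.0]
contact_force: [0.4, 0.4, 0.8]
gripper_width: 0.499
grasp_force: 0.0
```

Request:
servo_tool:
  motion: [0, 0, 0, 0.015, 0, -1, 0, 0, 0.015, 0, -1, 0, 0, 0.015, 0, -1, 0, 0, 0.015, 0, -1, 0, 0, 0.015, 0]

```text
time: 10.55
tool_pos: [0.4731, 0.1448, 0.0057]
tool_rot: [0.001, -0.019, 1.0, -0.0]
contact_force: [-1.7, -1.3, 6.5]
gripper_width: 0.152
grasp_force: 58.8
```

Request:
servo_tool:
  motion: [-1, 0, 0, -0.4, 0, -1, 0, 0, -0.82, 0, -1, 0, 0, -0.82, 0]

```text
time: 10.92
tool_pos: [0.4754, 0.1453, 0.1079]
tool_rot: [0.005, -0.019, 1.0, 0.001]
contact_force: [0.7, 0.5, 0.3]
gripper_width: 0.153
grasp_force: 58.8
```

```bash
python3 hold.py 2
```

```text
t 10.925 tcp [0.4754 0.1453 0.1079] x [-0.999 -0.039 -0.011] y [-0.039  0.999  0.001] j [ 0.15 -0.15  2.03  0.    1.26 -1.46] w 0.153
held 0.76 x [-0.0464  0.1027] y at0, slope deg -0.0001 -0.4 z pct [-0.0146 -0.0116 -0.0066]
slot (array([ 0.179, -2.377,  0.022]), np.float64(-0.204)) from z .10
0.036 [ 24.  92. 243.] -0.0132 214
0.038 [ 24.  91. 243.] -0.0132 214
0.04 [ 24.  91. 243.] -0.0131 216
0.042 [ 24.  90. 244.] -0.0132 215
0.044 [ 24.  93. 242.] -0.0131 224
0.046 [ 23. 143. 238.] -0.0136 195
0.048 [ 28. 126. 247.] -0.014 222
0.05 [ 29. 122. 247.] -0.014 247
0.052 [ 25. 135. 235.] -0.0123 292
0.054 [ 23.  31. 226.] -0.0085 124
0.056 [ 17.  13. 231.] -0.0082 113
0.058 [ 17.  13. 231.] -0.0084 108
0.06 [ 17.  12. 231.] -0.0083 109
0.062 [ 16.  15. 229.] -0.0082 124
0.064 [ 15.  16. 230.] -0.0084 110
0.066 [ 15.  15. 229.] -0.0083 108
```

Request:
servo_tool:
  motion: [-1, 0.03, -0.4, 0, 0, -1, 0.06, -0.8, 0, 0, -1, 0.06, -0.8, 0, 0]

```text
time: 11.4
tool_pos: [0.4665, 0.0463, 0.1]
tool_rot: [-0.002, -0.017, 1.0, -0.0]
contact_force: [0.1, 0.3, -1.2]
gripper_width: 0.154
grasp_force: 59.0
```

Request:
servo_tool:
  motion: [-1, 0.03, -0.4, 0, 0, -1, 0.06, -0.8, 0, 0, -1, 0.06, -0.8, 0, 0]

```text
time: 11.78
tool_pos: [0.4638, -0.0491, 0.1008]
tool_rot: [-0.001, -0.017, 1.0, 0.0]
contact_force: [-0.9, -0.3, -0.2]
gripper_width: 0.157
grasp_force: 59.1
```

Request:
servo_tool:
  motion: [-1, 0.03, -0.4, 0, -0.1, -1, 0.06, -0.78, 0, -0.204, -1, 0.06, -0.78, 0, -0.204, -1, 0.06, -0.78, 0, -0.204]

```text
time: 12.28
tool_pos: [0.4607, -0.1401, 0.1012]
tool_rot: [-0.001, -0.099, 0.995, 0.001]
contact_force: [0.5, 0.9, -0.2]
gripper_width: 0.153
grasp_force: 59.2
```

```bash
python3 hold.py 2
```

```text
t 12.275 tcp [ 0.4607 -0.1401  0.1012] x [-0.98  -0.198  0.001] y [-0.198  0.98   0.002] j [-0.45 -0.18  2.06  0.    1.26 -2.22] w 0.153
held 0.89 x [-0.0445  0.105 ] y at0, slope deg -0.0006 -0.4 z pct [-0.0116 -0.0087 -0.0041]
slot (array([-0.002, -0.01 ,  0.013]), np.float64(0.002)) from z .10
0.036 [ 20. 112. 231.] -0.0104 204
0.038 [ 20. 112. 231.] -0.0104 203
0.04 [ 20. 112. 231.] -0.0104 208
0.042 [ 20. 112. 231.] -0.0104 215
0.044 [ 20. 112. 231.] -0.0103 208
0.046 [ 20. 112. 228.] -0.0103 225
0.048 [ 19. 150. 214.] -0.0107 209
0.05 [ 24. 147. 241.] -0.0112 222
0.052 [ 25. 143. 241.] -0.0112 229
0.054 [ 22. 150. 228.] -0.0105 260
0.056 [ 23.  62. 184.] -0.0058 164
0.058 [ 27.  17. 207.] -0.0057 108
0.06 [ 27.  16. 208.] -0.0056 118
0.062 [ 27.  16. 208.] -0.0056 113
0.064 [ 28.  16. 208.] -0.0057 108
0.066 [ 30.  14. 212.] -0.0056 107
```

Request:
servo_tool:
  motion: [-1, -0.007, -0.012, 0.2, 0, -1, -0.007, -0.012, 0.32, 0, -1, -0.007, -0.012, 0.4, 0, -1, -0.007, -0.012, 0.48, 0, -1, -0.007, -0.012, 0.54, 0]

```text
time: 13.0
tool_pos: [0.4666, -0.1421, 0.0429]
tool_rot: [0.004, -0.099, 0.995, 0.001]
contact_force: [0.2, 11.9, 4.7]
gripper_width: 0.156
grasp_force: 61.5
```

Request:
servo_tool:
  motion: [-1, 0, 0, 0.02, 0, -1, 0, 0, 0.04, 0, -1, 0, 0, 0.04, 0]

```text
time: 13.38
tool_pos: [0.4638, -0.1413, 0.0367]
tool_rot: [0.001, -0.099, 0.995, 0.002]
contact_force: [-8.0, 11.0, 24.2]
gripper_width: 0.158
grasp_force: 63.6
```

Request:
servo_tool:
  motion: [-0.3, 0, 0, 0, 0, -0.3, 0, 0, 0, 0, -0.3, 0, 0, 0, 0]

```text
time: 13.75
tool_pos: [0.462, -0.1428, 0.0324]
tool_rot: [-0.0, -0.099, 0.995, 0.0]
contact_force: [0.9, 0.6, -0.6]
gripper_width: 0.349
grasp_force: 0.0
```

Request:
servo_tool:
  motion: [-0.3, 0, 0, -0.3, 0, -0.3, 0, 0, -0.65, 0, -0.3, 0, 0, -0.65, 0, -0.3, 0, 0, -0.65, 0]

```text
time: 14.25
tool_pos: [0.4618, -0.1427, 0.11]
tool_rot: [-0.0, -0.099, 0.995, 0.0]
contact_force: [-0.5, -0.6, -0.6]
gripper_width: 0.348
grasp_force: 0.0
```

```bash
python3 seat.py w6.png
```

```text
t 14.25 tcp [ 0.4618 -0.1427  0.11  ] x [-0.98  -0.197  0.001] y [-0.197  0.98   0.001] j [-0.45 -0.19  2.05 -0.    1.28 -2.22] w 0.348
slot 2 x -0.052 topz 0.0496 y -0.0017
slot 2 x -0.012 topz 0.0492 y -0.0027
slot 2 x 0.042 topz 0.0494 y -0.0032
   x extent [-0.0521  0.0543]
slot 3 x -0.052 topz 0.0495 y -0.0005
slot 3 x -0.012 topz 0.0492 y -0.0
slot 3 x 0.042 topz 0.0482 y -0.0066
   x extent [-0.0532  0.0441]
(0.81, array([ 0.461 , -0.1933]), 11.9, np.float64(0.148)) (array([ 0.085, -0.415, -0.343]), np.float64(-0.012))
(0.68, array([ 0.4616, -0.1415]), 10.8, np.float64(0.157)) (array([-0.005,  0.007, -0.342]), np.float64(0.013))
```

Request:
servo_tool:
  motion: [0, -0.09, 0.49, -0.1, 0, 0, -0.17, 0.98, -0.17, 0, 0, -0.17, 0.98, -0.17, 0]

```text
time: 14.72
tool_pos: [0.4582, -0.0204, 0.1301]
tool_rot: [-0.001, -0.102, 0.995, 0.001]
contact_force: [1.0, 0.1, 0.3]
gripper_width: 0.502
grasp_force: 0.0
```

Request:
servo_tool:
  motion: [0, -0.09, 0.49, 0, 0, 0, -0.17, 0.98, 0, 0, 0, -0.17, 0.98, 0, 0]

```text
time: 15.1
tool_pos: [0.4547, 0.0981, 0.1296]
tool_rot: [-0.001, -0.102, 0.995, 0.0]
contact_force: [0.3, 0.9, -0.4]
gripper_width: 0.497
grasp_force: 0.0
```

Request:
servo_tool:
  motion: [0, -0.09, 0.49, 0, 0.2, 0, -0.18, 0.99, 0, 0.424, 0, -0.18, 0.99, 0, 0.424, 0, -0.18, 0.99, 0, 0.424]

```text
time: 15.6
tool_pos: [0.4534, 0.2154, 0.1301]
tool_rot: [-0.001, 0.067, 0.998, -0.001]
contact_force: [-0.5, -0.4, -0.4]
gripper_width: 0.498
grasp_force: 0.0
```

```bash
python3 - <<'E'
from h import *
show_state()
im,d,p,P=grab("wrist");C=cloud(d,p,P)
for f in forks("wrist",C,d): print(f, delta([*f[1],.002],f[2]+90))
E
```

```text
t 15.6 tcp [0.4534 0.2154 0.1301] x [-0.991  0.134  0.001] y [ 0.134  0.991 -0.002] j [ 0.3  -0.16  1.99 -0.    1.31 -1.14] w 0.498
(0.85, array([0.4519, 0.2197]), -7.1, np.float64(0.158)) (array([0.019, 0.039, 1.07 ]), np.float64(-0.015))
```

Request:
servo_tool:
  motion: [0, 0, 0.03, 0.5, -0.015, 0, 0, 0.03, 0.9, -0.015, 0, 0, 0.03, 1, -0.015, 0, 0, 0.03, 1, -0.015]

```text
time: 16.2
tool_pos: [0.4542, 0.2192, 0.0112]
tool_rot: [-0.0, 0.062, 0.998, -0.0]
contact_force: [0.8, 0.5, -0.2]
gripper_width: 0.496
grasp_force: 0.0
```

Request:
servo_tool:
  motion: [0, 0, 0, 0.07, 0, -1, 0, 0, 0.07, 0, -1, 0, 0, 0.07, 0, -1, 0, 0, 0.07, 0, -1, 0, 0, 0.07, 0]

```text
time: 16.82
tool_pos: [0.455, 0.2204, 0.004]
tool_rot: [0.001, 0.061, 0.998, 0.0]
contact_force: [-1.8, -1.7, 6.1]
gripper_width: 0.161
grasp_force: 59.0
```

Request:
servo_tool:
  motion: [-1, 0, 0, -0.4, 0, -1, 0, 0, -0.82, 0, -1, 0, 0, -0.82, 0]

```text
time: 17.2
tool_pos: [0.4575, 0.2213, 0.1063]
tool_rot: [0.005, 0.061, 0.998, 0.002]
contact_force: [0.3, -0.2, -0.8]
gripper_width: 0.154
grasp_force: 58.8
```

```bash
python3 hold.py 1 | head -4
```

```text
t 17.2 tcp [0.4575 0.2213 0.1063] x [-0.992  0.122 -0.009] y [0.122 0.993 0.004] j [ 0.3  -0.12  2.    0.    1.25 -1.14] w 0.154
held 0.96 x [-0.0454  0.1024] y at0, slope deg 0.0007 -0.1 z pct [-0.0163 -0.0137 -0.0083]
slot (array([-0.29 , -2.573,  0.01 ]), np.float64(-0.409)) from z .10
0.036 [ 24.  91. 242.] -0.0149 208
```

Request:
servo_tool:
  motion: [-1, -0.05, -0.43, 0, 0, -1, -0.1, -0.86, 0, 0, -1, -0.1, -0.86, 0, 0]

```text
time: 17.68
tool_pos: [0.4516, 0.1136, 0.0985]
tool_rot: [-0.002, 0.064, 0.998, -0.001]
contact_force: [0.3, 1.6, -1.0]
gripper_width: 0.154
grasp_force: 59.0
```

Request:
servo_tool:
  motion: [-1, -0.05, -0.43, 0, 0, -1, -0.1, -0.86, 0, 0, -1, -0.1, -0.86, 0, 0]

```text
time: 18.05
tool_pos: [0.4516, 0.0107, 0.0995]
tool_rot: [-0.001, 0.063, 0.998, 0.0]
contact_force: [0.8, 0.3, -0.4]
gripper_width: 0.155
grasp_force: 59.1
```

Request:
servo_tool:
  motion: [-1, -0.05, -0.42, 0, -0.2, -1, -0.09, -0.85, 0, -0.409, -1, -0.09, -0.85, 0, -0.409, -1, -0.09, -0.85, 0, -0.409]

```text
time: 18.55
tool_pos: [0.4504, -0.0888, 0.1]
tool_rot: [-0.001, -0.099, 0.995, 0.001]
contact_force: [-0.3, -0.2, -0.2]
gripper_width: 0.154
grasp_force: 59.2
```

```bash
python3 hold.py 1
```

```text
t 18.55 tcp [ 0.4504 -0.0888  0.1   ] x [-0.98  -0.197  0.002] y [-0.197  0.98   0.002] j [-0.36 -0.24  2.11  0.    1.27 -2.13] w 0.154
held 0.86 x [-0.0435  0.1043] y at0, slope deg -0.0006 -0.1 z pct [-0.0133 -0.0107 -0.0058]
slot (array([ 0.001, -0.017,  0.003]), np.float64(0.001)) from z .10
0.036 [ 20. 111. 232.] -0.012 210
0.038 [ 20. 111. 233.] -0.0121 210
0.04 [ 20. 111. 231.] -0.0119 215
0.042 [ 20. 111. 232.] -0.012 218
0.044 [ 20. 111. 231.] -0.012 229
0.046 [ 20. 110. 232.] -0.012 221
0.048 [ 19. 133. 212.] -0.0121 215
0.05 [ 23. 149. 240.] -0.0128 233
0.052 [ 25. 142. 242.] -0.013 244
0.054 [ 25. 144. 242.] -0.0128 231
0.056 [ 22. 111. 194.] -0.009 248
0.058 [ 28.  19. 207.] -0.0073 108
0.06 [ 29.  18. 207.] -0.0073 109
0.062 [ 27.  18. 208.] -0.0073 123
0.064 [ 29.  17. 209.] -0.0073 110
0.066 [ 29.  14. 213.] -0.0074 108
```

Request:
servo_tool:
  motion: [-1, -0.006, -0.016, 0.2, 0, -1, -0.006, -0.016, 0.32, 0, -1, -0.006, -0.016, 0.4, 0, -1, -0.006, -0.016, 0.48, 0, -1, -0.006, -0.016, 0.54, 0]

```text
time: 19.27
tool_pos: [0.4545, -0.0902, 0.0391]
tool_rot: [0.003, -0.099, 0.995, 0.002]
contact_force: [0.3, 9.5, 1.6]
gripper_width: 0.155
grasp_force: 59.2
```

Request:
servo_tool:
  motion: [-1, 0, 0, 0.02, 0, -1, 0, 0, 0.04, 0, -1, 0, 0, 0.04, 0]

```text
time: 19.65
tool_pos: [0.453, -0.0902, 0.0355]
tool_rot: [-0.0, -0.099, 0.995, 0.002]
contact_force: [-11.4, 11.5, 27.8]
gripper_width: 0.16
grasp_force: 62.1
```

Request:
servo_tool:
  motion: [-0.3, 0, 0, 0, 0, -0.3, 0, 0, 0, 0, -0.3, 0, 0, 0, 0]

```text
time: 20.02
tool_pos: [0.4517, -0.0919, 0.0311]
tool_rot: [-0.0, -0.099, 0.995, 0.0]
contact_force: [0.1, 0.2, 1.5]
gripper_width: 0.351
grasp_force: 0.0
```

Request:
servo_tool:
  motion: [-0.3, 0, 0, -0.3, 0, -0.3, 0, 0, -0.65, 0, -0.3, 0, 0, -0.65, 0, -0.3, 0, 0, -0.65, 0]

```text
time: 20.52
tool_pos: [0.4515, -0.0919, 0.1088]
tool_rot: [-0.0, -0.099, 0.995, 0.0]
contact_force: [-0.0, 0.0, -0.3]
gripper_width: 0.35
grasp_force: 0.0
```

```bash
python3 seat.py w7.png
```

```text
t 20.525 tcp [ 0.4515 -0.0919  0.1088] x [-0.98  -0.197  0.001] y [-0.197  0.98   0.   ] j [-0.36 -0.24  2.1  -0.    1.29 -2.13] w 0.35
slot 1 x -0.052 topz 0.0495 y -0.0024
slot 1 x -0.012 topz 0.0492 y -0.0024
slot 1 x 0.042 topz 0.0493 y -0.0021
   x extent [-0.0534  0.0532]
slot 2 x -0.052 topz 0.0496 y -0.0004
slot 2 x -0.012 topz 0.0491 y -0.001
slot 2 x 0.042 topz 0.0489 y -0.0078
   x extent [-0.0521  0.0437]
slot 3 x -0.052 topz 0.0494 y 0.0012
slot 3 x -0.012 topz 0.0492 y 0.0007
slot 3 x 0.042 topz 0.0493 y 0.0016
   x extent [-0.053  0.053]
(0.85, array([ 0.45  , -0.1428]), 11.0, np.float64(0.146)) (array([ 0.091, -0.416, -0.352]), np.float64(0.008))
(0.78, array([ 0.4698, -0.1901]), 12.5, np.float64(0.157)) (array([ 0.007, -0.835, -0.353]), np.float64(-0.025))
(0.56, array([ 0.4503, -0.0907]), 11.6, np.float64(0.159)) (array([ 0.003,  0.009, -0.352]), np.float64(-0.005))
```

Request:
servo_tool:
  motion: [0, 0, -0.47, -0.2, 0, 0, 0.001, -0.94, -0.45, 0, 0, 0.001, -0.94, -0.45, 0]

```text
time: 21.0
tool_pos: [0.4753, -0.206, 0.1652]
tool_rot: [0.001, -0.097, 0.995, -0.001]
contact_force: [0.1, 0.1, -0.7]
gripper_width: 0.502
grasp_force: 0.0
```

Request:
servo_tool:
  motion: [0, 0, -0.47, 0, 0, 0, 0.001, -0.94, 0, 0, 0, 0.001, -0.94, 0, 0, 0, 0.001, -0.94, 0, 0]

```text
time: 21.5
tool_pos: [0.4953, -0.3118, 0.1614]
tool_rot: [-0.001, -0.099, 0.995, 0.002]
contact_force: [-0.6, -0.0, -0.9]
gripper_width: 0.499
grasp_force: 0.0
```

```bash
cat > knob.py <<'E'
from h import *
import sys
show_state()
im,d,p,P=grab("wrist");C=cloud(d,p,P);save(im,sys.argv[1])
near=np.linalg.norm(C[...,:2]-[.494,-.314],axis=-1)<.04
k=near&(C[...,2]>.057)&(C[...,2]<.07)&(d>0)
q=C[k];print(k.sum(),q.mean(0).round(4))
r=cv2.minAreaRect(q[:,:2].astype(np.float32)*1000);print(r)
a=np.linalg.svd(q[:,:2]-q[:,:2].mean(0),full_matrices=False)[2][0]
ang=np.degrees(np.arctan2(a[1],a[0]));print("bar heading",ang)
print(delta([.4943,-.314,.15],ang+90), "disc", C[near&(C[...,2]>.03)&(C[...,2]<.045)].mean(0))
E
python3 knob.py w8.png
python3 - <<'E'
from h import *
im,d,p,P=grab("top");C=cloud(d,p,P);save(im,"top1.png")
print([(f[0],f[1]) for f in forks("top",C,d)])
E
```

```text
t 21.5 tcp [ 0.4953 -0.3118  0.1614] x [-0.98  -0.197  0.002] y [-0.197  0.98   0.003] j [-0.69  0.01  1.77  0.    1.36 -2.46] w 0.499
1578 [ 0.4952 -0.3144  0.063 ]
((496.4105529785156, -314.2770690917969), (14.455389976501465, 44.1833381652832), 53.07521057128906)
bar heading -36.55197027973532
(array([ 0.014, -0.019,  0.099]), np.float64(1.066)) disc [ 0.49022974 -0.31519108  0.03491447]
[]
```

View pics/w8.png

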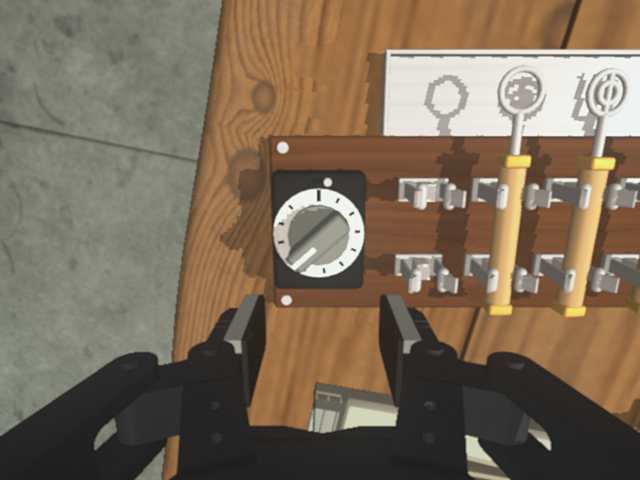

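View pics/top1.png

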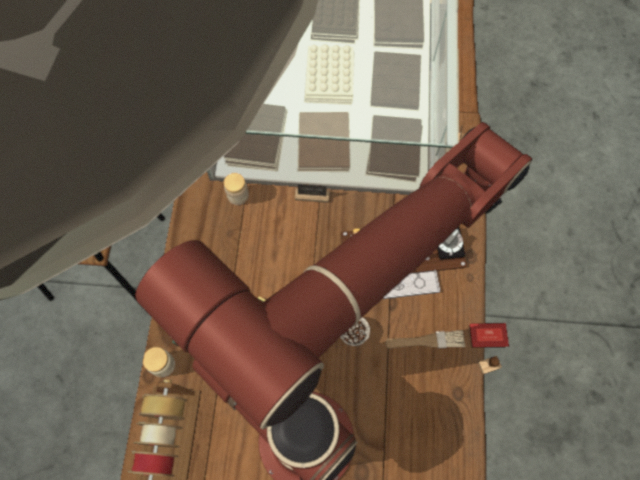

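No fourth tool shows in the top view. In the wrist view the pointer is about 228° clockwise of the long tick. I'll pre-rotate the wrist so that a single grip covers the whole turn back.

Request:
servo_tool:
  motion: [0, 0, -0.02, 0, 0.2, 0, 0, -0.02, 0, 0.4, 0, 0, -0.02, 0, 0.6, 0, 0, -0.02, 0, 0.8, 0, 0, -0.02, 0, 1]

```text
time: 22.28
tool_pos: [0.4967, -0.3143, 0.1636]
tool_rot: [0.0, 0.291, 0.957, 0.0]
contact_force: [0.0, 0.6, 0.6]
gripper_width: 0.503
grasp_force: 0.0
```

Request:
servo_tool:
  motion: [0, 0, 0, 0, 0.2, 0, 0, 0, 0, 0.4, 0, 0, 0, 0, 0.6, 0, 0, 0, 0, 0.8, 0, 0, 0, 0, 1]

```text
time: 22.9
tool_pos: [0.4967, -0.3143, 0.1636]
tool_rot: [0.0, 0.635, 0.773, 0.0]
contact_force: [-0.9, 0.8, -0.5]
gripper_width: 0.503
grasp_force: 0.0
```

Request:
servo_tool:
  motion: [0, 0, 0, 0, 0.2, 0, 0, 0, 0, 0.4, 0, 0, 0, 0, 0.6, 0, 0, 0, 0, 0.8, 0, 0, 0, 0, 1]

```text
time: 23.52
tool_pos: [0.4967, -0.3143, 0.1636]
tool_rot: [-0.0, 0.882, 0.471, 0.0]
contact_force: [0.0, -0.0, 0.2]
gripper_width: 0.499
grasp_force: 0.0
```

Request:
servo_tool:
  motion: [0, 0, 0, 0, 0.2, 0, 0, 0, 0, 0.4, 0, 0, 0, 0, 0.6, 0, 0, 0, 0, 0.8, 0, 0, 0, 0, 1]

```text
time: 24.15
tool_pos: [0.4967, -0.3143, 0.1636]
tool_rot: [-0.0, 0.995, 0.097, 0.0]
contact_force: [-0.3, 0.5, -0.2]
gripper_width: 0.5
grasp_force: 0.0
```

Request:
servo_tool:
  motion: [0, 0, 0, 0, 0.2, 0, 0, 0, 0, 0.4, 0, 0, 0, 0, 0.6, 0, 0, 0, 0, 0.8, 0, 0, 0, 0, 1]

```text
time: 24.78
tool_pos: [0.4967, -0.3143, 0.1636]
tool_rot: [-0.0, 0.957, -0.291, 0.0]
contact_force: [0.1, 0.2, -0.4]
gripper_width: 0.499
grasp_force: 0.0
```

```bash
sed -i 's/\[.4943,-.314,.15\]/[.4955,-.3143,.042]/' knob.py; python3 knob.py w9.png
```

```text
t 24.775 tcp [ 0.4967 -0.3143  0.1636] x [ 0.831 -0.557  0.   ] y [-0.557 -0.831 -0.   ] j [-0.69  0.02  1.77  0.    1.36  1.47] w 0.499
1498 [ 0.4975 -0.3146  0.0631]
((496.38226318359375, -313.77020263671875), (13.991799354553223, 44.35411071777344), 53.397945404052734)
bar heading 143.38006759783954
(array([-0.008,  0.005,  1.013]), np.float64(0.058)) disc [ 0.49655856 -0.31594193  0.03516609]
```

Request:
servo_tool:
  motion: [0, 0, 0, 0.4, 0.058, 0, 0, 0, 0.8, 0.058, 0, 0, 0, 1, 0.058, 0, 0, 0, 1, 0.058]

```text
time: 25.32
tool_pos: [0.495, -0.3134, 0.0409]
tool_rot: [-0.001, 0.951, -0.31, -0.003]
contact_force: [0.2, 0.3, -0.6]
gripper_width: 0.499
grasp_force: 0.0
```

Request:
servo_tool:
  motion: [-1, 0, 0, 0, 0, -1, 0, 0, 0, 0, -1, 0, 0, 0, 0, -1, 0, 0, 0, 0]

```text
time: 25.82
tool_pos: [0.4982, -0.316, 0.046]
tool_rot: [0.0, 0.95, -0.311, 0.002]
contact_force: [0.4, 3.8, 6.6]
gripper_width: 0.148
grasp_force: 60.5
```

Request:
servo_tool:
  motion: [-1, 0, 0, 0, -0.2, -1, 0, 0, 0, -0.4, -1, 0, 0, 0, -0.6, -1, 0, 0, 0, -0.8, -1, 0, 0, 0, -1]

```text
time: 26.45
tool_pos: [0.4988, -0.3137, 0.0459]
tool_rot: [-0.002, 0.997, 0.079, 0.002]
contact_force: [2.6, 11.3, 9.5]
gripper_width: 0.147
grasp_force: 60.9
```

Request:
servo_tool:
  motion: [-1, 0, 0, 0, -0.2, -1, 0, 0, 0, -0.4, -1, 0, 0, 0, -0.6, -1, 0, 0, 0, -0.8, -1, 0, 0, 0, -1]

```text
time: 27.08
tool_pos: [0.4976, -0.3116, 0.0459]
tool_rot: [-0.004, 0.891, 0.454, 0.002]
contact_force: [-3.3, 18.3, 17.3]
gripper_width: 0.142
grasp_force: 61.9
```

Request:
servo_tool:
  motion: [-1, 0, 0, 0, -0.2, -1, 0, 0, 0, -0.4, -1, 0, 0, 0, -0.6, -1, 0, 0, 0, -0.8, -1, 0, 0, 0, -1]

```text
time: 27.7
tool_pos: [0.4953, -0.311, 0.0459]
tool_rot: [-0.006, 0.649, 0.761, 0.002]
contact_force: [-12.1, 19.9, 23.2]
gripper_width: 0.146
grasp_force: 62.7
```

Request:
servo_tool:
  motion: [-1, 0, 0, 0, -0.2, -1, 0, 0, 0, -0.4, -1, 0, 0, 0, -0.6, -1, 0, 0, 0, -0.8, -1, 0, 0, 0, -1]

```text
time: 28.32
tool_pos: [0.4932, -0.3122, 0.0459]
tool_rot: [-0.007, 0.308, 0.951, 0.003]
contact_force: [-19.3, 16.3, 26.1]
gripper_width: 0.147
grasp_force: 63.1
```

```bash
cat > ang.py <<'E'
from h import *
show_state(); s=manip.state(); y=q2R(s["tool_rot"])[:,1]
print("heading y",np.degrees(np.arctan2(y[1],y[0])),"torque",s["ft_torque"].round(3),"F",s["contact_force"].round(1),"grip",s["grasp_force"])
E
python3 ang.py
```

```text
t 28.325 tcp [ 0.4932 -0.3122  0.0459] x [-0.81   0.586  0.014] y [0.586 0.81  0.001] j [-0.69  0.15  1.84 -0.    1.17 -1.64] w 0.147
heading y 54.12352133125801 torque [ 2.642  3.166 -0.015] F [-19.3  16.3  26.1] grip 63.05930972099304
```

Request:
servo_tool:
  motion: [-0.4, 0, 0, 0, 0, -0.4, 0, 0, -0.02, 0, -0.4, 0, 0, -0.02, 0]

```text
time: 28.7
tool_pos: [0.497, -0.3161, 0.0463]
tool_rot: [0.001, 0.311, 0.95, -0.0]
contact_force: [0.1, -0.5, -0.9]
gripper_width: 0.301
grasp_force: 0.0
```

```bash
python3 ang.py; python3 -c "
from h import *
print(delta([.4964,-.314,.046],54.9))"
```

```text
t 28.7 tcp [ 0.497  -0.3161  0.0463] x [-0.806  0.591 -0.001] y [ 0.591  0.806 -0.   ] j [-0.69  0.15  1.83 -0.    1.15 -1.63] w 0.301
heading y 53.75037997812888 torque [-0.053  0.042  0.003] F [ 0.1 -0.5 -0.9] grip 0.0
(array([0.014, 0.011, 0.003]), np.float64(-0.026))
```

Request:
servo_tool:
  motion: [-0.4, 0.014, 0.011, 0, 0, -1, 0.014, 0.011, 0, 0, -1, 0.014, 0.011, 0, 0, -1, 0.014, 0.011, 0, 0]

```text
time: 29.2
tool_pos: [0.4956, -0.3138, 0.046]
tool_rot: [-0.001, 0.311, 0.95, -0.0]
contact_force: [-5.6, -1.9, 2.8]
gripper_width: 0.148
grasp_force: 61.0
```

Request:
servo_tool:
  motion: [-1, 0, 0, 0, -0.2, -1, 0, 0, 0, -0.4, -1, 0, 0, 0, -0.6, -1, 0, 0, 0, -0.8, -1, 0, 0, 0, -0.98]

```text
time: 29.82
tool_pos: [0.4955, -0.3139, 0.0459]
tool_rot: [-0.001, -0.071, 0.997, -0.0]
contact_force: [-5.1, -2.2, 3.1]
gripper_width: 0.146
grasp_force: 61.0
```

Request:
servo_tool:
  motion: [-1, 0, 0, 0, -0.05, -1, 0, 0, 0, -0.1, -1, 0, 0, 0, -0.15, -1, 0, 0, 0, -0.15]

```text
time: 30.32
tool_pos: [0.4955, -0.3139, 0.0459]
tool_rot: [-0.0, -0.125, 0.992, 0.0]
contact_force: [-4.4, -1.9, 3.7]
gripper_width: 0.148
grasp_force: 63.6
```

```bash
python3 ang.py
```

```text
t 30.325 tcp [ 0.4955 -0.3139  0.0459] x [-0.969 -0.249  0.001] y [-0.249  0.969  0.001] j [-0.69  0.15  1.84 -0.    1.16 -2.51] w 0.148
heading y 104.40434686545599 torque [-0.282  0.82  -1.114] F [-4.4 -1.9  3.7] grip 63.600887060165405
```

Request:
servo_tool:
  motion: [-0.3, 0, 0, 0, 0, -0.3, 0, 0, 0, 0, -0.3, 0, 0, 0, 0]

```text
time: 30.7
tool_pos: [0.4963, -0.3133, 0.0458]
tool_rot: [0.0, -0.128, 0.992, 0.0]
contact_force: [-0.2, -0.6, 0.2]
gripper_width: 0.349
grasp_force: 0.0
```

Request:
servo_tool:
  motion: [-0.3, 0, 0, -0.4, 0, -0.3, 0, 0, -0.98, 0, -0.3, 0, 0, -0.98, 0, -0.3, 0, 0, -0.98, 0]

```text
time: 31.2
tool_pos: [0.4965, -0.3137, 0.1643]
tool_rot: [0.001, -0.127, 0.992, -0.001]
contact_force: [-0.6, 0.1, 0.0]
gripper_width: 0.349
grasp_force: 0.0
```

```bash
python3 knob.py w10.png; python3 seat.py | grep -A3 slot; python3 -c "
from h import *
im,d,p,P=grab('side');save(im,'side1.png')"
```

```text
t 31.2 tcp [ 0.4965 -0.3137  0.1643] x [-0.968 -0.253 -0.001] y [-0.253  0.968 -0.001] j [-0.69  0.01  1.77  0.    1.36 -2.52] w 0.349
1501 [ 0.495  -0.3146  0.0631]
((496.07672119140625, -314.3412780761719), (43.84518814086914, 14.005168914794922), 11.411073684692383)
bar heading 11.541160650604283
(array([ 0.004, -0.011,  1.004]), np.float64(0.069)) disc [ 0.49050216 -0.31534989  0.03512825]
slot 1 x 0.042 topz 0.0492 y -0.0084
   x extent [0.0178 0.054 ]
slot 2 x -0.052 topz 0.0497 y -0.0054
slot 2 x -0.012 topz 0.0491 y -0.0061
slot 2 x 0.042 topz 0.0494 y -0.0065
   x extent [-0.052   0.0547]
slot 3 x -0.052 topz 0.0496 y -0.0039
slot 3 x -0.012 topz 0.0492 y -0.0047
slot 3 x 0.042 topz 0.0494 y -0.0036
   x extent [-0.053   0.0537]
(0.77, array([ 0.4524, -0.0991]), 12.6, np.float64(0.047)) (array([-0.106,  1.811,  0.097]), np.float64(0.045))
(0.71, array([ 0.4625, -0.145 ]), 8.6, np.float64(0.158)) (array([-0.09 ,  1.42 ,  0.096]), np.float64(0.134))
```

View pics/w10.png

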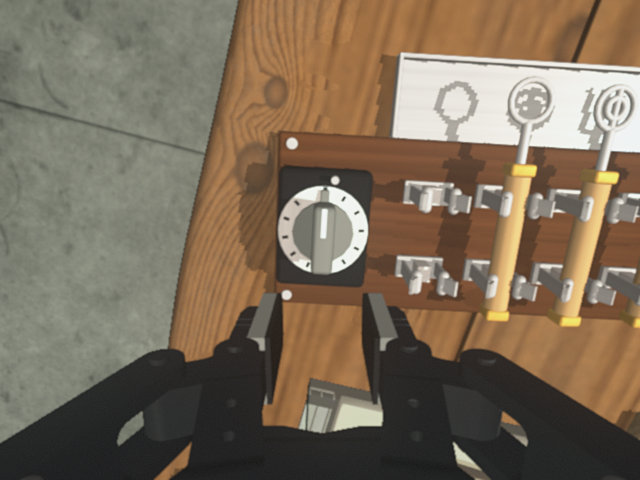

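View pics/side1.png

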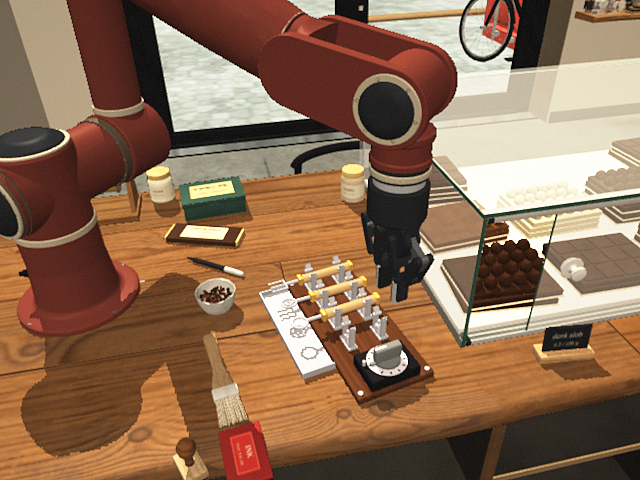

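The knob bar now points along the rack's -x at the long tick (heading 11.5°, rack 11.4°), with the pointer at (323,215). All three tools sit level in slots 1 to 3, and the worktop shows no other tool.

```bash
python3 -c "
from plant import job_done
print(job_done())"
```

```text
the job is handed in; nothing more can be done
None
```

The job is handed in: the three dipping tools on the worktop are snapped home in rack places 1 to 3 with their heads over the drip tray, and the counter knob is back at its zero stop.

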